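# Gauge a parcel and count it

### The job

Two small taped cartons wait on the near side of the dark steel parcel gauge, one to its left and one to its right. Slide the one that fits through the gauge's opening, flat on the desk from the near side, until it is wholly out on the far side and just beyond it; then count it by pressing the tally counter's plunger down to its stop and letting it spring back. Leave the carton that does not fit, and everything else on the desk, where it is.

Things in the scene. Friction and masses are not known exactly. Their poses are not given: they have to be found in the camera images.
- gate: Fixed dark steel parcel gauge on the desk. Origin on the desk in the middle of its opening; x points straight through to the far side, y across, z up. Two uprights, 24 mm deep (x -12 to +12 mm), leave an opening 106 mm wide and 45 mm high; 134 mm over the uprights. Foot plates, 5 mm thick and 50 mm deep, reach to y = 97 mm either side. The cartons wait about 115 mm before it, 150 mm to either side.
- gate_slit (a point): Middle of the gauge's open slit, 53 mm above the desk, over the gauge's origin. Each upright carries an arm at its top (45 to 53 mm above the desk) that reaches 18 mm inwards over the opening; the 70 mm between the two arms is open upwards, so that closed fingers pushing behind a carton can pass through along x.
- flat_carton_center (a point): Centre (18 mm above the desk) of the flat loose carton: brown cardboard, 100 mm along its x, 94 mm along its y, 36 mm high, z up; about 0.18 to 0.35 kg, too large to grip across (94 mm). At the start its x points roughly along the gauge's x. It passes through the gauge.
- tall_carton_center (a point): Centre (28 mm above the desk) of the tall loose carton: brown cardboard, 100 mm along its x, 94 mm along its y, 56 mm high. It is too high for the gauge.
- plunger_top (a point): Middle of the top of the tally counter's plunger head, 64 mm above the desk at rest. The head is a black disc 30 mm across and 9 mm thick, on a fixed steel counter (drum 54 mm across, its top 42 mm above the desk, on a base 84 x 70 mm).
- counter_plunger (a joint): How far the plunger is pressed down: 0 m at rest, 0.010 m at its stop. It takes about 2 N to start, 6 N at the stop, and springs back.
- tape_roll: Roll of brown packing tape lying flat, 90 mm across, 48 high; loose bystander, origin on its underside. Leave it alone.
- stapler: Grey and black stapler, 130 x 36 mm, 45 high; loose bystander, origin on its underside. Leave it alone.
- mug: White mug, 80 mm across, 92 high; loose bystander, origin on its underside. Leave it alone.
- label_pad: Pad of white labels, 100 x 70 mm, 14 high; loose bystander, origin on its underside. Leave it alone.
- marker: Black marker pen, 135 x 16 mm, 14 high, lying; loose bystander, origin on its underside. Leave it alone.
Not all that is in view belongs to the job. Leave any green look-alike of the part that bears flat_carton_center alone.

How it is judged:
By the outcome, as a careful person would: the job done as asked, in the order asked, and still so for the second after the job is handed in, with the robot touching nothing.
It also fails if it takes over 66 s, if anything falls off the work surface, if the arm or the gripper's body presses on something with over 40 N, if the wrist force passes 120 N, or if a joint passes its speed limit or range.

### The arm

A 6-joint arm with a two-finger parallel gripper is mounted at the origin on the work surface. World frame = base frame: x ahead of the robot, y to its left, z up, the work surface at z = 0. Lengths are in m, angles in degrees, forces in N, time in s.
With the tool pointing down it reaches from about 0.4 to 0.825 m from the base axis. Payload 7 kg.
Tool frame: the origin (TCP) lies midway between the tips of the shut fingers; the grasp point (between the pads) lies 19 mm behind it; y points along the fingers, z is the direction in which the jaws open and shut, and the axes are right-handed (so a half turn about y gives the same grasp; the last joint's range is limited). The gripper opens to 88 mm and grips with 3 to 60 N. Pads are 19 mm wide; open, the fingers measure 130 mm over their backs; the gripper's body (78 mm by 193 mm) begins 47 mm behind the grasp point.
Start: joints at [-53.337, 20.546, 0.682, 0, -70.136, -16.507], TCP at [0.233, -0.634, 0.227] pointing down, gripper open.
Joint ranges: [-176.03, 176.03], [-82.01, 121.73], [-58.28, 71.71], [-173.87, 95.51], [-174.79, -0.11], [-173.66, 173.66]. Speed limits (degrees/s): [136.94, 136.94, 172.46, 180, 180, 180].

### API

Orientations are given as [roll, pitch, yaw] about the fixed x, y, z axes, in that order (R = Rz(yaw) Ry(pitch) Rx(roll)).
In Python, from plant import ctrl gives the robot as it stands.
- The arm moves only by the tool step_arm, never from a script. Its argument "rows" is a list that holds one entry, the list of rows, each a list of 7 numbers: the gripper command: -1 is shut, 1 is fully open, values between are in proportion, then the shift along the world's x, y, z in cm, then the turn, a rotation vector about the world's x, y, z in degrees. In form: [[[fingers, tx, ty, tz, rx, ry, rz], ...]]. A call has 1 to 12 rows; each row shifts and turns the commanded pose from where the row before left it; what a row does not reach is not made up. A row lasts 1/8 s, in which the tool goes at most 62.5 mm and 10.7 degrees, less where a joint would pass 70% of its speed; a pose out of reach is approached as far as the arm can. A call is refused whole if a number of a shift passes 6.25 or a number of a turn 10.7, either way. A call with a gripper value outside its range is refused whole. The fingers move at their own pace and stop on an object; the grip force is fixed at half the most. Time passes only in rows, so rows that do not move let the fingers close. It gives the time, the measured TCP pose, the force and the opening at its end, in the units of the state.
- ctrl.get_obs(): the state, without advancing time (a new reading comes with each control period).
- ctrl.snapshot(name): name is "side" or "top" or "wrist"; returns the picture (420x560x3 uint8, blue, green, red); there is no depth.
- ctrl.camera_params(name): a dict with "vertical_fov" (degrees; the focal length in pixels is half the picture's height over the tangent of half this angle, whatever the lens; pixels are square), "cx", "cy" (the principal point, pixels), "k1" (the pictures are not rectified: a ray, as slopes to the right and down, at radius r is drawn at 1 + k1 r^2 times it, then the intrinsics apply), "rvec" (rotation vector, rad) and "tvec" (3), from world to camera coordinates, as OpenCV has them. Camera axes: x right, y down, z forward; pixel columns grow to the right and rows downward; lengths in m; the calibration is good to about 2 mm. A picture is of the moment at which its call begins: read the wrist's pose just before it. camera_params takes no time and is no camera call; for the wrist camera it gives the pose at the moment of the call.
- ctrl.close_job(): hands the job in, once; it reports no verdict.
The state is a dict: "clock": time; "joint_pos": joint angles; "qvel": joint speeds; "tau": joint torques, N m; "tool_pos": TCP position; "orientation": TCP orientation; "force": force on the tool from outside, world axes, zero at the start; "moment": the same for the moment, N m; "opening": finger opening in m.
Only numpy, scipy, OpenCV 4.12 (cv2) and the standard library are available. Lean on these libraries where they do the work, as an engineer would, in place of code of your own. Each camera call takes 0.05 s, during which the arm holds its last target. There are 200 camera calls.

## Working session

There is one attempt and no reset: what is moved stays moved. The work goes in short steps, Python scripts to look and compute and a tool call to move; the robot and the scene stay as the last step left them, time stands still between calls to the robot, and variables do not carry over. Pictures are saved under pics/ and viewed, about 8 in all and at most 12, crops included, and the job is handed in when it is done.

Besides the shell and the picture viewer there is one more tool, called after "Request:" as name(argument=value, ...), one argument or row to a line, values as JSON. step_arm: Moves the arm, as the interface text tells. Its arguments: {"type":"object","properties":{"rows":{"type":"array"}},"required":["rows"]}

```bash
mkdir -p pics
cat > h.py <<'E'
import numpy as np, cv2
from plant import ctrl
def K(p):
    f=210/np.tan(np.radians(p["vertical_fov"]/2)); return f
def ray(p,u,v):
    f=K(p); d=np.array([(u-p["cx"])/f,(v-p["cy"])/f]); s=d.copy()
    for _ in range(30): s=d/(1+p["k1"]*(s@s))
    R=cv2.Rodrigues(np.array(p["rvec"],float))[0]; t=np.array(p["tvec"],float).ravel()
    return -R.T@t, R.T@np.array([s[0],s[1],1])
def atz(p,u,v,z):
    c,d=ray(p,u,v); return c+d*(z-c[2])/d[2]
def proj(p,X):
    R=cv2.Rodrigues(np.array(p["rvec"],float))[0]; c=R@np.array(X,float)+np.array(p["tvec"],float).ravel()
    s=c[:2]/c[2]; s=s*(1+p["k1"]*(s@s)); return s*K(p)+[p["cx"],p["cy"]]
E
python3 - <<'E'
from h import *
for n in("top","side"):
    im=ctrl.snapshot(n); cv2.imwrite(f"pics/{n}0.png",im); print(ctrl.camera_params(n))
a=[cv2.resize(cv2.imread(f"pics/{n}0.png"),(800,600)) for n in("top","side")]
for n,i in zip(("top","side"),a): cv2.imwrite(f"pics/{n}0b.png",i)
print(ctrl.get_obs())
E
```

```text
{'vertical_fov': 45.77210634557176, 'cx': 283.42598901890995, 'cy': 209.63624413286058, 'k1': -0.030803617709539197, 'rvec': array([ 2.1061155 , -2.15529986,  0.15011589]), 'tvec': array([0.05317744, 0.58361104, 1.27241341])}
{'vertical_fov': 47.40523152152609, 'cx': 284.27348593513767, 'cy': 208.92439716306095, 'k1': -0.15298439028161512, 'rvec': array([ 0.44303777, -2.66172742,  1.32617216]), 'tvec': array([0.55239068, 0.16976347, 1.09330317])}
{'clock': 0.1, 'joint_pos': array([-5.33373347e+01,  2.05887626e+01,  6.38547027e-01, -1.90597358e-02,
       -7.01354329e+01, -1.65066086e+01]), 'qvel': array([-0.01059046, -0.1470053 ,  0.07683701,  0.02946418,  0.10551838,
        0.1247813 ]), 'tau': array([ 4.44035140e-04, -5.84162164e+01,  2.93753707e+01,  7.01552868e+00,
        1.01687363e-02, -7.44219960e-05]), 'tool_pos': array([ 0.23241558, -0.63325356,  0.22569244]), 'orientation': array([-8.99127900e+01,  7.15765886e-03,  2.01495723e+01]), 'force': array([-0.08084798,  0.41897049,  0.09660688]), 'moment': array([ 0.00577891, -0.03281032, -0.01882828]), 'opening': 0.08766716911824994}
```

View pics/top0b.png

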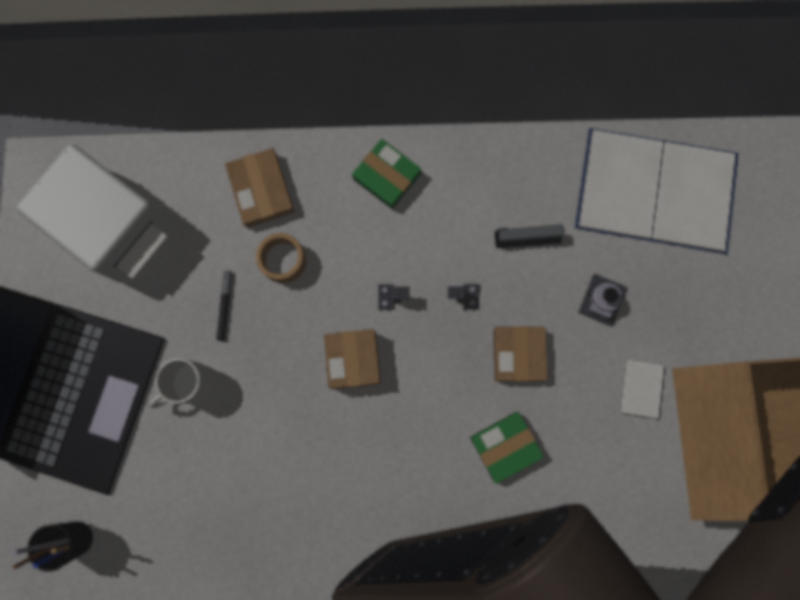

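View pics/side0b.png

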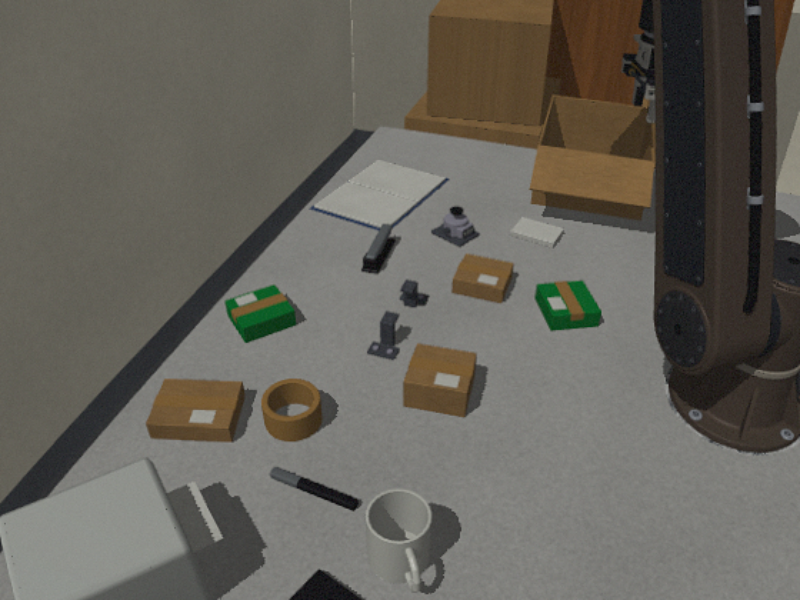

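Top view (800×600 px): brown cartons at (352,359) and (520,354) flank the gauge (390..465, 297). The brown carton at (259,187) is beyond the gauge, and the green look-alikes are at (387,173) and (507,447). In the side view the left carton (440,380) looks taller and the right one (483,278) flatter. I'll confirm that in a crop.

Run:
```python
from h import *
t=cv2.imread("pics/top0.png")[185:300,215:450]; s=cv2.imread("pics/side0.png")[135:300,235:425]
cv2.imwrite("pics/c1.png",cv2.resize(t,None,fx=3.4,fy=3.4,interpolation=cv2.INTER_CUBIC))
cv2.imwrite("pics/c2.png",cv2.resize(s,None,fx=3.5,fy=3.5,interpolation=cv2.INTER_CUBIC))
```

```text
(no output)
```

View pics/c1.png

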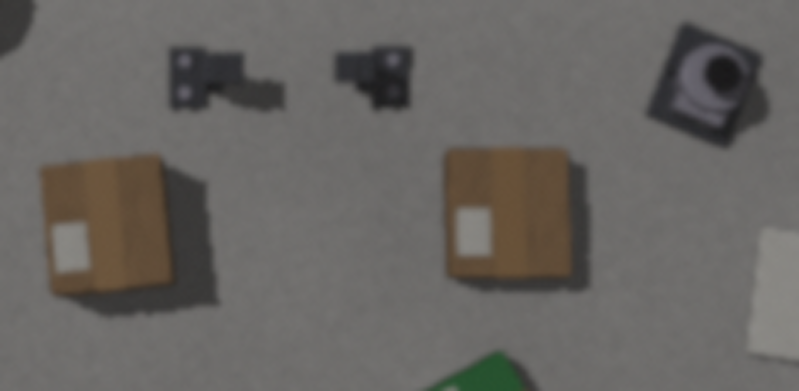

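View pics/c2.png

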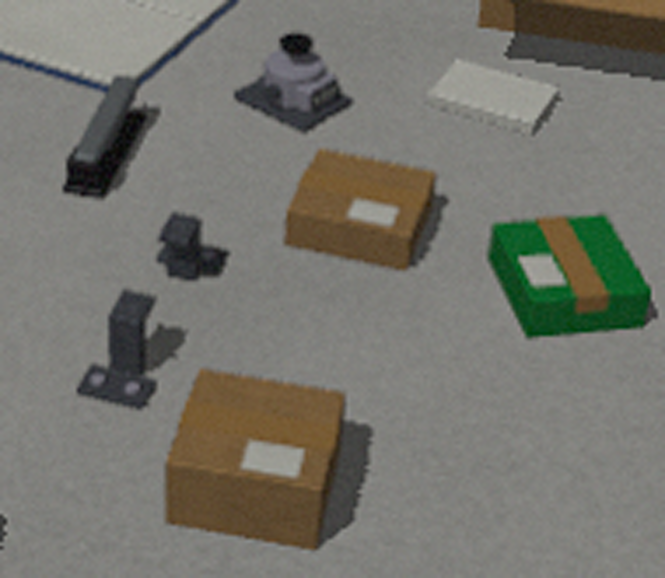

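c2 shows that the left carton (255,460) has high sides and the right one (360,210) low sides. The flat carton is therefore the right one, at (508,212) in c1. The left one is tall, and the one beyond the tape is neither.

Run:
```python
from h import *
p=ctrl.camera_params("top")
q=lambda u,v,z:(atz(p,215+(u+.5)/3.4-.5,185+(v+.5)/3.4-.5,z)*1000).round(1)
def show(n,L,z):
    P=np.array([q(u,v,z) for u,v in L]); print(n,P[:,:2].tolist(),'mean',P.mean(0).round(1)); return P
show("flat TL TR BR BL",[(445,149),(569,150),(571,275),(446,277)],36)
show("tall",[(41,168),(159,155),(172,283),(54,294)],56)
show("foot LT LB RT RB",[(169,48),(170,109),(413,46),(412,108)],5)
show("arm tips L(t,b) R(t,b)",[(243,53),(243,83),(336,53),(336,82)],53)
show("plunger",[(723,74)],64)
s=ctrl.camera_params("side")
r=lambda u,v,z:(atz(s,235+(u+.5)/3.5-.5,135+(v+.5)/3.5-.5,z)*1000).round(1)
print("side plunger",r(297,43,64),"flat",[r(*a,36) for a in((318,152),(436,174),(405,242),(290,210))])
print("side foot L corners",[r(*a,5) for a in ((79,390),(147,405),(157,380))], "stapler/label", )
tp=lambda u,v,z:(atz(p,u*.7,v*.7,z)*1000).round(0)
print("green",[tp(*a,36) for a in((471,434),(520,412),(543,450),(500,482))],"stapler",tp(496,238,40),tp(564,233,40),"green2",tp(387,205,30),tp(420,175,30),"cam",ray(p,283,209)[0])
```

```text
flat TL TR BR BL [[-3720.2, 3781.9], [-3637.7, 6328.3], [-1080.1, 6236.5], [-1099.4, 3695.9]] mean [-2384.4  5010.7 36000. ]
tall [[-5776.2, -7192.3], [-6111.1, -3340.4], [-1959.2, -2983.1], [-1690.1, -6789.6]] mean [-3884.2 -5076.4 56000. ]
foot LT LB RT RB [[-292.7, -180.1], [-157.3, -180.0], [-283.7, 354.7], [-146.7, 347.3]] mean [-220.1   85.5 5000. ]
arm tips L(t,b) R(t,b) [[-8875.8, -501.7], [-7933.5, -522.9], [-8803.8, 2379.6], [-7893.9, 2351.3]] mean [-8376.8   926.6 53000. ]
plunger [[-9601.4, 17336.5]] mean [-9601.4 17336.5 64000. ]
side plunger [-25618.7 109216.2  64000. ] flat [array([-11190.5,  53416.1,  36000. ]), array([-6605., 53467., 36000.]), array([-6795.2, 48836. , 36000. ]), array([-11184.2,  49360.3,  36000. ])]
side foot L corners [array([-1525.8,  5302.1,  5000. ]), array([-1255.3,  5307.6,  5000. ]), array([-1266.3,  5454. ,  5000. ])] stapler/label
green [array([ 1442.,  2491., 36000.]), array([  453.,  4882., 36000.]), array([ 2271.,  5896., 36000.]), array([ 3715.,  3787., 36000.])] stapler [-9146.  4554. 40000.] [-9336.  8354. 40000.] green2 [-8216. -1100. 30000.] [-9484.   310. 30000.] cam [0.37650652 0.01886222 1.34920445]
```

Units slip: z needs to be in metres. Rerunning with that fixed.

Run:
```python
from h import *
p=ctrl.camera_params("top")
q=lambda u,v,z:(atz(p,215+(u+.5)/3.4-.5,185+(v+.5)/3.4-.5,z/1000)*1000).round(1)
def show(n,L,z):
    P=np.array([q(u,v,z) for u,v in L]); print(n,P[:,:2].tolist(),'mean',P.mean(0).round(1)); return P
show("flat TL TR BR BL",[(445,149),(569,150),(571,275),(446,277)],36)
show("tall",[(41,168),(159,155),(172,283),(54,294)],56)
show("foot LT LB RT RB",[(169,48),(170,109),(413,46),(412,108)],5)
show("arm tips L(t,b) R(t,b)",[(243,53),(243,83),(336,53),(336,82)],53)
show("plunger",[(723,74)],64)
s=ctrl.camera_params("side")
r=lambda u,v,z:(atz(s,235+(u+.5)/3.5-.5,135+(v+.5)/3.5-.5,z/1000)*1000).round(1)
print("side plunger",r(297,43,64),"flat",[r(*a,36) for a in((318,152),(436,174),(405,242),(290,210))])
print("side foot L corners",[r(*a,5) for a in ((79,390),(147,405),(157,380))])
tp=lambda u,v,z:(atz(p,u*.7,v*.7,z/1000)*1000).round(0)
print("green",[tp(*a,36) for a in((471,434),(520,412),(543,450),(500,482))],"stapler",tp(496,238,40),tp(564,233,40),"green2",tp(387,205,30),tp(420,175,30),"label",tp(625,360,14),tp(622,412,14))
```

```text
flat TL TR BR BL [[531.8, -123.8], [528.6, -220.3], [431.7, -216.8], [432.4, -120.5]] mean [ 481.1 -170.4   36. ]
tall [[522.1, 189.5], [530.0, 98.4], [431.8, 89.9], [425.4, 180.0]] mean [477.3 139.4  56. ]
foot LT LB RT RB [[622.9, 92.1], [573.1, 92.1], [619.6, -104.8], [569.1, -102.1]] mean [596.2  -5.7   5. ]
arm tips L(t,b) R(t,b) [[608.7, 31.9], [585.1, 32.5], [606.9, -40.4], [584.1, -39.7]] mean [596.2  -3.9  53. ]
plunger [[581.2, -336.4]] mean [ 581.2 -336.4   64. ]
side plunger [ 583.1 -335.3   64. ] flat [array([ 531.4, -215.9,   36. ]), array([ 433.3, -217. ,   36. ]), array([ 437.3, -117.9,   36. ]), array([ 531.3, -129.1,   36. ])]
side foot L corners [array([623.4,  89.1,   5. ]), array([573.,  88.,   5.]), array([575. ,  60.8,   5. ])]
green [array([336., -75.,  36.]), array([ 374., -165.,   36.]), array([ 305., -204.,   36.]), array([ 250., -124.,   36.])] stapler [ 699. -135.   40.] [ 705. -263.   40.] green2 [772.  70.  30.] [831.   5.  30.] label [ 465. -369.   14.] [ 369. -357.   14.]
```

Measured, in mm and checked against the given sizes:
- **Gauge:** origin about (596,-5), yaw about -1°.
- **Flat carton:** about (481,-170), yaw about -2°. Measured 98×96 against the nominal 100×94.
- **Plunger:** about (582,-336). The two cameras agree to 2 mm.

The plan is to push the carton left with the fingers spread along x, then push it through along x.

Request:
step_arm(
  rows=[
    [[0.14, 1.5, 2.5, 2.5, 0, 0, 6.9], [0.14, 2.6, 4, 2.5, 0, 0, 6.9], [0.14, 2.6, 4, 0, 0, 0, 6.9], [0.14, 2.6, 4, 0, 0, 0, 6.9], [0.14, 2.6, 4, 0, 0, 0, 6.9], [0.14, 2.6, 4, 0, 0, 0, 6.9], [0.14, 2.6, 4, 0, 0, 0, 6.9], [0.14, 2.6, 4, 0, 0, 0, 6.9], [0.14, 2.6, 4, 0, 0, 0, 6.9], [0.14, 2.6, 3.8, 0, 0, 0, 6.9], [0.14, 0, 0, 0, 0, 0, 0]],
  ],
)

```text
clock: 1.48
tool_pos: [0.4828, -0.2484, 0.2761]
orientation: [-90.0, -0.0, 89.4]
force: [0.5, 0.1, -0.3]
opening: 0.05
```

Run:
```python
from h import *
p=ctrl.camera_params("wrist");o=ctrl.get_obs();im=ctrl.snapshot("wrist");cv2.imwrite("pics/w1.png",im)
print(o["tool_pos"],o["orientation"],o["opening"],o["joint_pos"].round(0))
for P in([.531,-.122,.036],[.529,-.218,.036],[.432,-.218,.036],[.432,-.120,.036],[.582,-.336,.064]): print(proj(p,P).round())
```

```text
[ 0.48280299 -0.24836453  0.27613723] [-8.99742617e+01 -2.55158755e-02  8.94288806e+01] 0.049980064153299315 [ -7.   6. -11.  -0. -72.   6.]
[237. 266.]
[236. 201.]
[309. 200.]
[307. 267.]
[182. 108.]
```

View pics/w1.png

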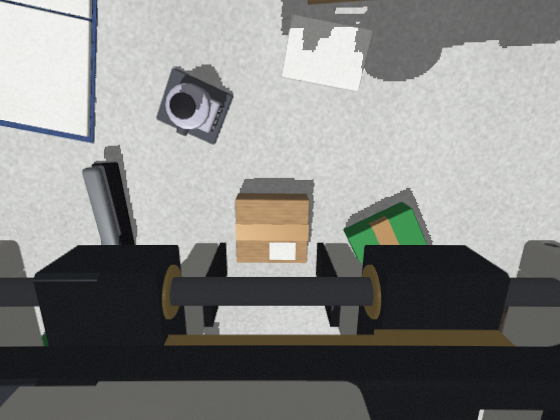

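The wrist view agrees with my estimates: carton corners at (236,200), (309,200) and (308,264), plunger at (183,105), stapler clear. Descending and then pushing left.

Request:
step_arm(
  rows=[
    [[0.14, 0, -0.1, -5.5, 0, 0, 0], [0.14, 0, -0.1, -5.5, 0, 0, 0], [0.14, 0, -0.2, -5.5, 0, 0, 0], [0.14, 0, 0, -5.5, 0, 0, 0], [0.14, 0, 0, -3, 0, 0, 0], [0.14, 0, 0, -1.1, 0, 0, 0], [0.14, 0, 0.5, 0, 0, 0, 0], [0.14, 0, 0.5, 0, 0, 0, 0], [0.14, 0, 0.5, 0, 0, 0, 0], [0.14, 0, 0.5, 0, 0, 0, 0], [0.14, 0, 0.5, 0, 0, 0, 0], [0.14, 0, 0.5, 0, 0, 0, 0]],
  ],
)

```text
clock: 3.02
tool_pos: [0.482, -0.2246, 0.016]
orientation: [-90.0, 0.0, 89.2]
force: [0.9, -3.4, 2.6]
opening: 0.0501
```

Request:
step_arm(
  rows=[
    [[0.14, 0, 0.7, 0, 0, 0, 0], [0.14, 0, 0.9, 0, 0, 0, 0], [0.14, 0, 1, 0, 0, 0, 0], [0.14, 0, 1, 0, 0, 0, 0], [0.14, 0, 1, 0, 0, 0, 0], [0.14, 0, 1, 0, 0, 0, 0], [0.14, 0, 1, 0, 0, 0, 0], [0.14, 0, 1, 0, 0, 0, 0], [0.14, 0, 1, 0, 0, 0, 0], [0.14, 0, 1, 0, 0, 0, 0], [0.14, 0, 0.9, 0, 0, 0, 0], [0.14, 0, 0.8, 0, 0, 0, 0]],
  ],
)

```text
clock: 4.53
tool_pos: [0.4815, -0.111, 0.0155]
orientation: [-90.0, -0.0, 89.2]
force: [-0.4, -2.9, 1.1]
opening: 0.0499
```

Request:
step_arm(
  rows=[
    [[0.14, 0, 0.9, 0, 0, 0, 0], [0.14, 0, 0.9, 0, 0, 0, 0], [0.14, 0, 0.8, 0, 0, 0, 0], [0.14, 0, 0.6, 0, 0, 0, 0], [0.14, 0, 0.5, 0, 0, 0, 0], [0.14, 0, 0, 0, 0, 0, 0]],
  ],
)

```text
clock: 5.28
tool_pos: [0.4816, -0.0742, 0.0155]
orientation: [-90.0, -0.0, 89.2]
force: [1.1, 0.1, -0.1]
opening: 0.05
```

Run:
```python
from h import *
im=ctrl.snapshot("side");cv2.imwrite("pics/s2.png",cv2.resize(im[165:305,210:400],None,fx=4,fy=4,interpolation=cv2.INTER_CUBIC))
o=ctrl.get_obs();print(o["tool_pos"],o["orientation"],o["force"])
```

```text
[ 0.48154499 -0.07434712  0.01545429] [-8.99965541e+01 -1.35677850e-02  8.91677126e+01] [ 0.11122374 -0.57293965 -0.53271675]
```

View pics/s2.png

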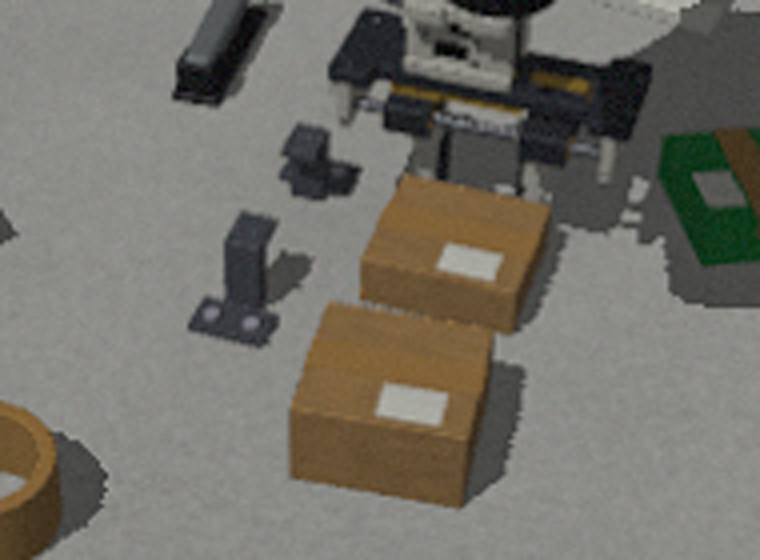

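Run:
```python
from h import *
s=ctrl.camera_params("side")
r=lambda u,v,z:(atz(s,210+(u+.5)/4-.5,165+(v+.5)/4-.5,z)*1000).round(1)
print("flat",[r(*a,.036) for a in((402,178),(550,208),(516,293),(362,258))],[r(*a,0) for a in((362,299),(512,332))])
print("tall",[r(*a,.056) for a in((332,304),(493,337))])
```

```text
flat [array([532.1, -59.6,  36. ]), array([433.3, -60.5,  36. ]), array([434.5,  28.5,  36. ]), array([532.6,  27.5,  36. ])] [array([532.5,  24.3,   0. ]), array([435.2,  23.7,   0. ])]
tall [array([530.2,  97. ,  56. ]), array([434. ,  94.2,  56. ])]
```

The side view shows the flat carton square to the gauge and centred at y≈-18, about 65 mm clear of the tall one. It needs another 14 mm or so. After that I'll back off, rise and look.

Request:
step_arm(
  rows=[
    [[0.14, 0, 0.4, 0, 0, 0, 0], [0.14, 0, 0.5, 0, 0, 0, 0], [0.14, 0, 0.5, 0, 0, 0, 0], [0.14, 0, 0, 0, 0, 0, 0], [0.14, 0, -1.5, 0, 0, 0, 0], [0.14, 0, -1.5, 2, 0, 0, 0], [0.14, -2, 0, 5.5, 0, 0, -10], [0.14, -3.5, 1, 5.5, 0, 0, -10], [0.14, -3.5, 2, 5.5, 0, 0, -10], [0.14, -3, 2, 0, 0, 0, -10]],
  ],
)

```text
clock: 6.58
tool_pos: [0.3675, -0.0426, 0.1967]
orientation: [-90.2, -0.4, 48.8]
force: [0.2, 1.2, -0.4]
opening: 0.0498
```

Request:
step_arm(
  rows=[
    [[0.14, 0, 2, 0, 0, 0, -10], [0.14, 0, 1, 0, 0, 0, -10], [0.14, 0, 0.5, 0, 0, 0, -10], [0.14, 0, 0, 0, 0, 0, -10], [0.14, 0, 0, 0, 0, 0, -10], [0.14, 0, 0, 0, 0, 0, 0], [0.14, 0, 0, 0, 0, 0, 0]],
  ],
)

```text
clock: 7.45
tool_pos: [0.3663, -0.0082, 0.1931]
orientation: [-90.0, -0.0, -0.6]
force: [-0.1, -0.4, 0.2]
opening: 0.0501
```

Run:
```python
from h import *
p=ctrl.camera_params("wrist");o=ctrl.get_obs();im=ctrl.snapshot("wrist");cv2.imwrite("pics/w3.png",cv2.resize(im,(800,600)))
np.save("w3.npy",p)
print(o["tool_pos"],o["orientation"],o["opening"],o["clock"])
im=ctrl.snapshot("top");cv2.imwrite("pics/t3.png",im)
```

```text
[ 0.36628202 -0.00816618  0.19311576] [-8.99973817e+01 -2.49533280e-03 -6.46631205e-01] 0.05013959033129415 7.45
```

View pics/w3.png

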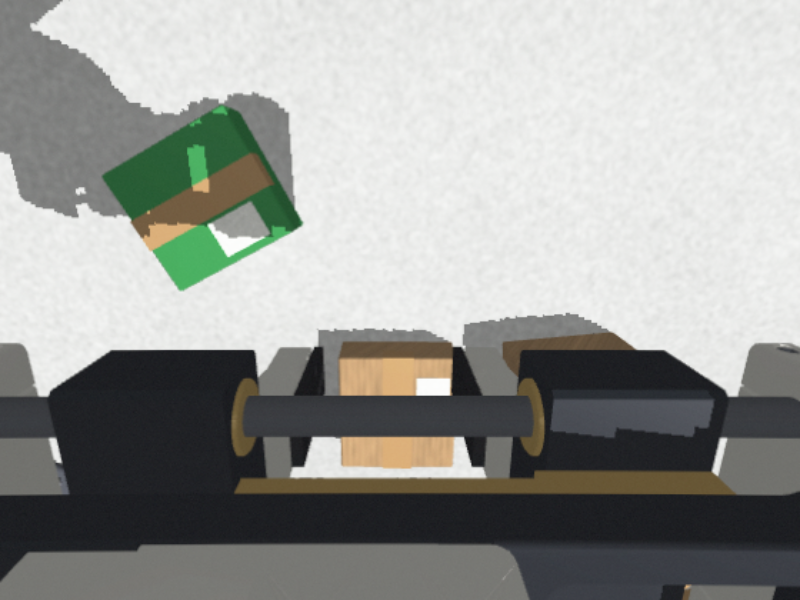

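The carton is visible between the fingers, with its top corners at about (341,357), (452,357), (342,467) and (453,466).

Run:
```python
from h import *
p=np.load("w3.npy",allow_pickle=True).item()
for a in((341,357),(452,357),(342,467),(453,466)): print((atz(p,a[0]*.7,a[1]*.7,.036)*1000).round(1))
t=cv2.imread("pics/t3.png")[165:300,215:405]
cv2.imwrite("pics/t3c.png",cv2.resize(t,None,fx=4,fy=4,interpolation=cv2.INTER_CUBIC))
```

```text
[430.1 -45.7  36. ]
[431.1  40.3  36. ]
[529.9 -48.9  36. ]
[530.  44.  36.]
```

View pics/t3c.png

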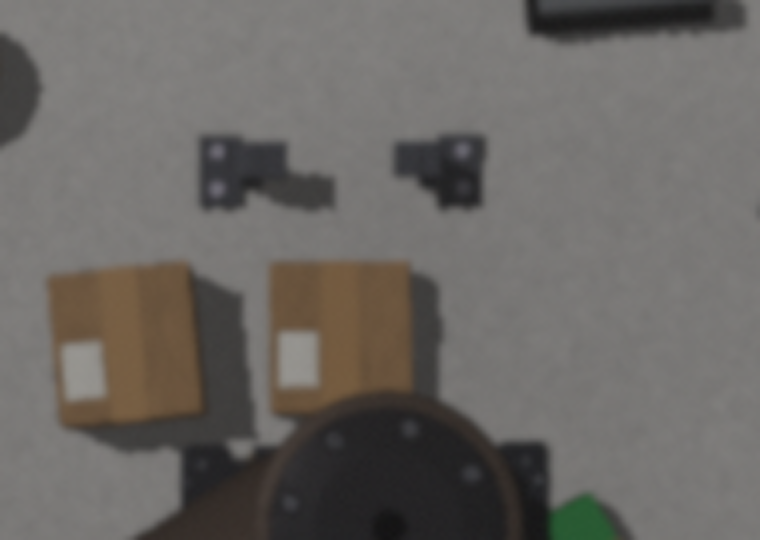

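Run:
```python
from h import *
p=ctrl.camera_params("top")
q=lambda u,v,z:(atz(p,215+(u+.5)/4-.5,165+(v+.5)/4-.5,z)*1000).round(1)[:2].tolist()
print("flat",[q(*a,.036) for a in((270,263),(411,263),(272,413),(411,390))])
print("arms",[q(*a,.053) for a in((287,144),(287,177),(393,144),(393,175))])
print("feet",[q(*a,.005) for a in((200,137),(203,208),(485,135),(482,208))])
```

```text
flat [[530.7, 44.5], [528.5, -49.0], [431.6, 45.3], [444.6, -46.3]]
arms [[607.6, 31.3], [585.5, 31.8], [605.9, -38.8], [585.1, -38.1]]
feet [[622.6, 91.4], [573.2, 90.1], [619.1, -104.1], [568.6, -100.1]]
```

The carton is aligned with the gauge axis to within 1–2 mm and 1°. Now lowering behind it.

Request:
step_arm(
  rows=[
    [[0.14, 1, 0.3, -5, 0, 0, 0], [0.14, 1, 0.3, -5, 0, 0, 0], [0.14, 0.9, 0.1, -5, 0, 0, 0], [0.14, 0, 0, -2.5, 0, 0, 0], [0.14, 0, 0, 0, 0, 0, 0], [0.14, 0.6, 0, 0, 0, 0, 0], [0.14, 0.6, 0, 0, 0, 0, 0], [0.14, 0.6, 0, 0, 0, 0, 0], [0.14, 0.6, 0, 0, 0, 0, 0], [0.14, 0.6, 0, 0, 0, 0, 0]],
  ],
)

```text
clock: 8.8
tool_pos: [0.4252, -0.0011, 0.0182]
orientation: [-90.0, 0.0, -0.9]
force: [-3.0, 0.3, 1.6]
opening: 0.0499
```

Request:
step_arm(
  rows=[
    [[0.14, 0.9, -0.02, -0.1, 0, 0, 0], [0.14, 0.9, -0.02, -0.1, 0, 0, 0], [0.14, 0.9, -0.02, 0, 0, 0, 0], [0.14, 0.9, -0.02, 0, 0, 0, 0], [0.14, 0.8, -0.02, 0, 0, 0, 0], [0.14, 0.8, -0.02, 0, 0, 0, 0], [0.14, 0.8, -0.02, 0, 0, 0, 0], [0.14, 0.8, -0.02, 0, 0, 0, 0], [0.14, 0.8, -0.02, 0, 0, 0, 0]],
  ],
)

```text
clock: 9.93
tool_pos: [0.5019, -0.0027, 0.0161]
orientation: [-90.0, -0.0, -0.8]
force: [-1.2, -0.3, -1.4]
opening: 0.0498
```

Request:
step_arm(
  rows=[
    [[0.14, 0.8, -0.02, 0, 0, 0, 0], [0.14, 0.8, -0.02, 0, 0, 0, 0], [0.14, 0.8, -0.02, 0, 0, 0, 0], [0.14, 0.8, -0.02, 0, 0, 0, 0], [-0.8, 0, 0, 0, 0, 0, 0], [-0.8, 0, 0, 0, 0, 0, 0], [-0.8, 0, 0, 0, 0, 0, 0], [-0.8, 0, 0, 0, 0, 0, 0]],
  ],
)

```text
clock: 10.92
tool_pos: [0.5333, -0.0034, 0.0162]
orientation: [-90.0, -0.0, -0.8]
force: [0.3, 0.6, 0.3]
opening: 0.0155
```

No jamming, and forces are low. The fingers are narrowed, so on through the slit.

Request:
step_arm(
  rows=[
    [[-0.8, 0.5, -0.02, 0, 0, 0, 0], [-0.8, 0.8, -0.02, 0, 0, 0, 0], [-0.8, 0.8, -0.02, 0, 0, 0, 0], [-0.8, 0.8, -0.02, 0, 0, 0, 0], [-0.8, 0.8, -0.02, 0, 0, 0, 0], [-0.8, 0.8, -0.02, 0, 0, 0, 0]],
  ],
)

```text
clock: 11.68
tool_pos: [0.5789, -0.0047, 0.016]
orientation: [-90.0, -0.0, -0.8]
force: [-3.0, -0.3, 1.2]
opening: 0.009
```

Request:
step_arm(
  rows=[
    [[-0.8, 0.8, -0.02, 0, 0, 0, 0], [-0.8, 0.8, -0.02, 0, 0, 0, 0], [-0.8, 0.8, -0.02, 0, 0, 0, 0], [-0.8, 0.8, -0.02, 0, 0, 0, 0], [-0.8, 0.6, 0, 0, 0, 0, 0], [-0.8, 0, 0, 0, 0, 0, 0]],
  ],
)

```text
clock: 12.42
tool_pos: [0.6171, -0.0054, 0.0162]
orientation: [-90.0, -0.0, -0.8]
force: [0.3, -0.4, -0.2]
opening: 0.0089
```

Request:
step_arm(
  rows=[
    [[-1, -0.5, 0, 0, 0, 0, 0], [-1, -0.5, 0, 2, 0, 0, 0], [-1, 0, 0, 5.5, 0, 0, 0], [-1, 0, 0, 5.5, 0, 0, 0], [-1, 0, -5, 2, 0, 0, 0], [-1, -0.5, -5.5, 0, 0, 0, 0], [-1, -0.5, -5.5, 0, 0, 0, 0], [-1, -0.5, -5.5, 0, 0, 0, 0], [-1, -0.5, -5.5, 0, 0, 0, 0], [-1, -0.5, -6, 0, 0, 0, 0], [-1, 0, 0, 0, 0, 0, 0], [-1, 0, 0, 0, 0, 0, 0]],
  ],
)

```text
clock: 13.92
tool_pos: [0.5809, -0.3356, 0.1672]
orientation: [-90.0, -0.1, -0.9]
force: [1.2, 0.2, 0.1]
opening: 0.0006
```

Run:
```python
from h import *
o=ctrl.get_obs(); print(o["tool_pos"],o["orientation"],o["clock"])
t=ctrl.snapshot("top")[110:310,200:470]; s=ctrl.snapshot("side")[120:310,200:400]
a=cv2.resize(t,None,fx=2,fy=2,interpolation=cv2.INTER_CUBIC); b=cv2.resize(s,(421,400),interpolation=cv2.INTER_CUBIC)
a=cv2.resize(t,None,fx=1.4,fy=1.4*1.43) if 0 else a
w=np.zeros((600,800,3),np.uint8); w[:400,:540]=a; w[200:600,540:800]=b[:,:260]
cv2.imwrite("pics/t4.png",w); cv2.imwrite("pics/t4full.png",t)
```

```text
[ 0.58090716 -0.33559633  0.16724145] [-9.00088167e+01 -5.57210269e-02 -8.99450639e-01] 13.925
```

View pics/t4.png

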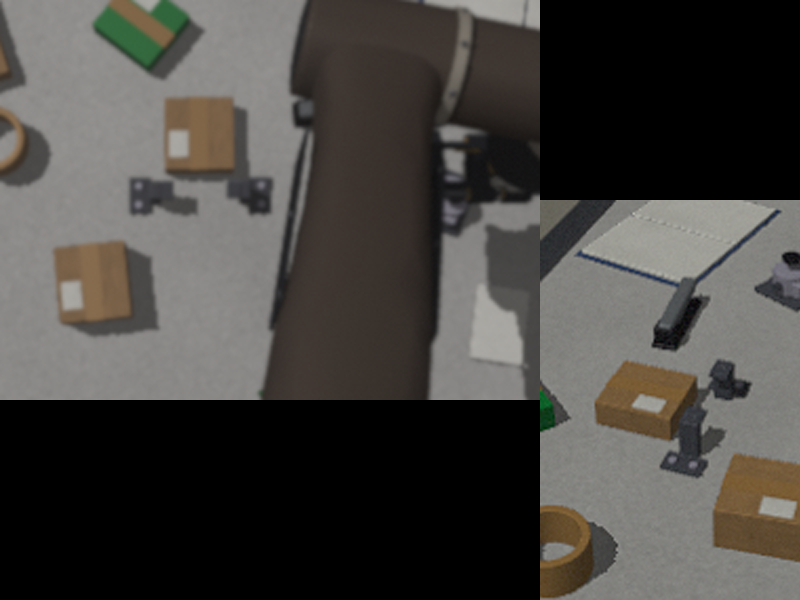

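The carton is through, with its rear edge at crop row about 173 and the gauge's far edge at about 178. The tall carton and the others look undisturbed. I'll check the numbers while starting the press.

Run:
```python
from h import *
p=ctrl.camera_params("top")
q=lambda u,v,z:(atz(p,200+(u+.5)/2-.5,110+(v+.5)/2-.5,z)*1000).round(1)[:2].tolist()
print("flat",[q(*a,.036) for a in((165,98),(234,97),(167,173),(234,173))],"foot",[q(*a,.005) for a in((130,178),(272,177))])
print("tall",np.mean([q(*a,.056) for a in((54,248),(125,241),(132,317),(62,324))],0))
```

```text
flat [[726.5, 40.0], [725.5, -53.7], [622.8, 39.6], [620.5, -50.3]] foot [[622.9, 91.0], [619.4, -103.8]]
tall [476.85 138.4 ]
```

Request:
step_arm(
  rows=[
    [[-1, 0, 0, -4.5, 0, 0, 0], [-1, 0, 0, -3.5, 0, 0, 0], [-1, 0, 0, -1.3, 0, 0, 0], [-1, 0, 0, 0, 0, 0, 0], [-1, 0, 0, -0.3, 0, 0, 0], [-1, 0, 0, -0.3, 0, 0, 0], [-1, 0, 0, -0.3, 0, 0, 0], [-1, 0, 0, 0, 0, 0, 0]],
  ],
)

```text
clock: 15.02
tool_pos: [0.5815, -0.3356, 0.0643]
orientation: [-90.0, -0.0, -0.8]
force: [0.2, 0.1, 0.5]
opening: 0.0003
```

Request:
step_arm(
  rows=[
    [[-1, 0, 0, -0.3, 0, 0, 0], [-1, 0, 0, -0.3, 0, 0, 0], [-1, 0, 0, -0.3, 0, 0, 0], [-1, 0, 0, 0, 0, 0, 0], [-1, 0, 0, 0, 0, 0, 0]],
  ],
)

```text
clock: 15.65
tool_pos: [0.5815, -0.3356, 0.0554]
orientation: [-90.0, -0.0, -0.8]
force: [-1.6, 0.8, 4.7]
opening: 0.0003
```

Request:
step_arm(
  rows=[
    [[-1, 0, 0, -0.1, 0, 0, 0], [-1, 0, 0, -0.1, 0, 0, 0], [-1, 0, 0, 0, 0, 0, 0]],
  ],
)

```text
clock: 16.02
tool_pos: [0.5816, -0.3356, 0.0539]
orientation: [-90.0, -0.0, -0.8]
force: [-1.6, 1.5, 9.0]
opening: 0.0008
```

Request:
step_arm(
  rows=[
    [[-1, 0, 0, -0.1, 0, 0, 0], [-1, 0, 0, 0, 0, 0, 0]],
  ],
)

```text
clock: 16.27
tool_pos: [0.5816, -0.3357, 0.0538]
orientation: [-90.0, -0.1, -0.8]
force: [-3.3, 2.8, 13.9]
opening: 0.0003
```

The plunger is on its stop: force rises to 14 N with no further travel. Releasing and moving clear.

Request:
step_arm(
  rows=[
    [[-1, 0, 0, 0.5, 0, 0, 0], [-1, 0, 0, 1, 0, 0, 0], [-1, 0, 0, 3, 0, 0, 0], [-1, 0, 0, 5, 0, 0, 0], [-1, -2, -3, 4, 0, 0, 0], [-1, -4, -4, 0, 0, 0, 0], [-1, -4, -4, 0, 0, 0, 0], [-1, 0, 0, 0, 0, 0, 0], [-1, 0, 0, 0, 0, 0, 0]],
  ],
)

```text
clock: 17.4
tool_pos: [0.481, -0.4454, 0.1868]
orientation: [-90.0, 0.0, -0.9]
force: [0.5, -0.2, -0.1]
opening: 0.0005
```

Run:
```python
from h import *
o=ctrl.get_obs(); print(o["tool_pos"],o["force"],o["clock"])
cv2.imwrite("pics/s5.png",cv2.resize(ctrl.snapshot("side"),(800,600)))
```

```text
[ 0.48098568 -0.44541089  0.18682544] [ 0.47970474 -0.23081541 -0.0793713 ] 17.4
```

View pics/s5.png

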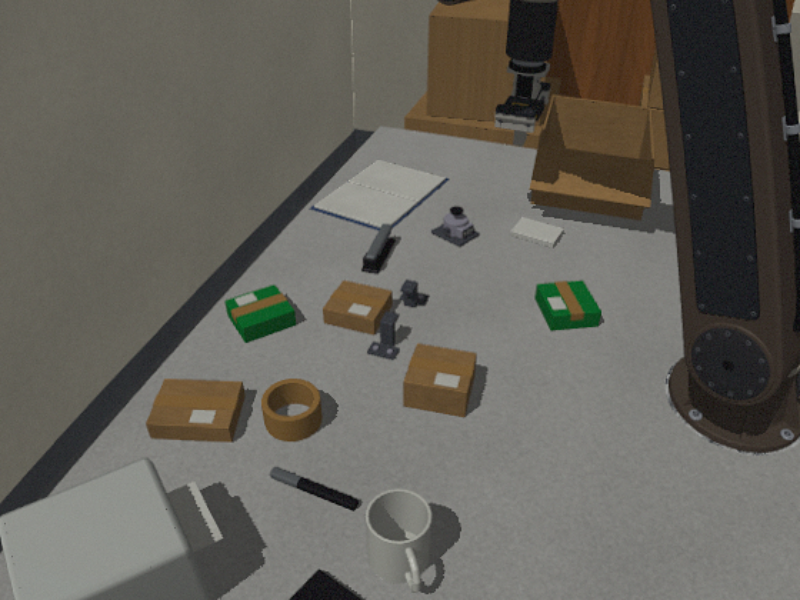

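The side view shows everything in place and the plunger head up at (457,211). The box at upper right looks shaded differently from the start, so one comparison crop.

Run:
```python
from h import *
a=cv2.imread("pics/side0b.png")[80:260,420:680]; b=cv2.imread("pics/s5.png")[80:260,420:680]
cv2.imwrite("pics/cmp.png",cv2.resize(np.hstack([a,b]),None,fx=1.5,fy=1.5))
```

```text
(no output)
```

View pics/cmp.png

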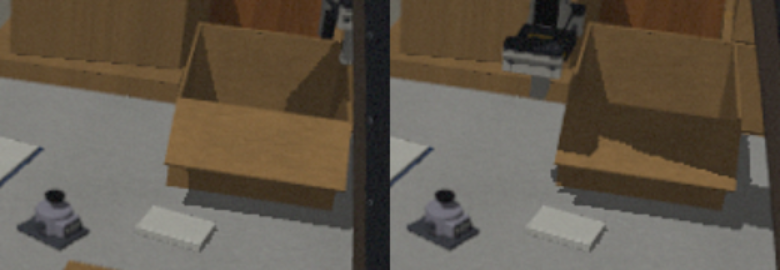

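The box outline is identical and the change is only the arm's shadow. The plunger head sits at its starting height. Handing in.

```bash
python3 -c "
from plant import ctrl
print(ctrl.close_job())"
```

```text
the job is handed in; nothing more can be done
None
```

The job is done and handed in at about 17.5 s of the 66 s allowed. I slid the flat carton (the right-hand one) left into line with the gauge, then pushed it through the opening. After that I pressed the tally plunger once.

Last checks:
- **Carton:** its rear edge is at x ≈ 0.621–0.627 m, and the gauge's uprights end at about 0.608 m. It is wholly out and just past the foot plates.
- **Plunger:** it was pressed about 10 mm, and the force rose to 14 N with no further travel, so it reached its stop. In the last side picture the head is back at its starting height.
- **Everything else:** the tall carton measured within about 1 mm of where it started. In the last side picture nothing else appears to have moved, and the arm is clear and touching nothing. The box at the upper right had looked different, but a comparison crop showed only the arm's shadow.

No check failed. The largest disagreement between measurements was about 5 mm in the carton's sideways position during the first push. I corrected for it before entering the gauge.

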